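# Prop a sprung hold-down clamp with a wedge and load a steel plate

### The job

Get the steel plate held in the sprung hold-down clamp on the bench. Prop the clamp's sprung arm open with the wooden wedge in the wedge lane (the narrower one, on the right as you look into the clamp) so that it stays up by itself, slide the plate lengthwise along the wider lane under the arm until it rests against the end stop without shifting the stop's setting, then draw the wedge out so that the arm comes down on the plate, and leave the wedge lying on the bench clear of the clamp. Leave the other things on the bench where they are.

Things in the scene. Friction and masses are not known exactly. Their poses are not given: they have to be found in the camera images.
- clamp: Hold-down clamp screwed to the bench, grey base 190 mm long, 150 mm wide. Origin: on the bench surface under the line of the arm's two feet, midway across. x points level into the clamp, from its open mouth to the hinge; y to the left seen from the mouth; z up. A bar at x = 118 mm closes the back. The arm rises from the 31 mm high cross-head over the feet to about 60 mm at the hinge (x = 130, y = -8, z = 44 mm).
- wedge_lane (a point): Point of the wedge lane's centre line on the bench surface, under the arm's right foot (30 mm wide, 8 mm thick along x); axes as the clamp's. The lane runs along x, is 40 mm wide, with the bench as its floor, between rails 8 mm high that begin 20 mm before this point and flare out to 39 mm before it. Before that the bench is open.
- plate_lane (a point): The same for the plate lane, 55 mm wide, under the left foot (44 mm wide). The two lanes are 78 mm apart, centre to centre; their rails begin and flare alike. The feet's rounded undersides hang 10 mm above the bench when shut: the plate does not go under, and pushing it at them only jams them.
- clamp_arm (a joint): Angle (rad) of the sprung steel arm about its hinge: 0 shut, growing as both feet rise together, 1.3 mm per 0.01 rad. The spring presses the feet down with 3 to 6 N. It reads about 0.046 when the feet rest on the plate; above 0.062 they are clear of it. The wedge lifts it to about 0.09 when its thin end is 70 mm past the wedge lane point.
- end_stop (a joint): Setting (m) of the sliding end stop in the plate lane, 0 to 0.020 at the start; grows as the stop stands nearer the mouth. Friction alone holds it: a push of more than about 35 N shifts it.
- stop_face (a point): Middle of the front face of the end stop, an aluminium block 50 mm wide and 16 mm high with a dark thumb screw on top; 8.5 mm above the bench, on the plate lane's centre line, 75 mm past the plate lane point less the stop's setting. Axes as the clamp's. The plate's end rests against this face.
- wedge_mid (a point): Loose wooden wedge, 100 mm long (its y axis), 34 mm wide (x), 50 g, lying on its flat underside. The thick end, 28 mm high, is at -y; it thins evenly to the 8 mm high end at +y. This point is half-way along and across, 14 mm above the underside. Under the arm it stays put by friction.
- plate_mid (a point): Loose flat steel plate with four small holes, 120 mm long (its x axis), 50 mm wide (y), 16 mm thick (z), 0.4 to 0.8 kg (it slides on the bench at 2 to 8 N); either end may go first. This point is its centre, 8 mm above its underside. Home, its centre is 60 mm before the stop's face and its outer end stands out 45 to 65 mm before the feet.
- oil_bottle: Bystander: upright grey bottle with a blue spout, 58 mm across, 158 mm high, loose; origin under its centre.
- green_tin: Bystander: round green tin, the one nearer the clamp, 74 mm across, 32 mm high, loose; origin under its centre.
- wax_jar: Bystander: round pale jar with a grey lid, 58 mm across and 58 mm high, loose; origin under its centre.
- screwdriver: Bystander: screwdriver with an amber handle, 174 mm long (y), 27 mm thick, loose; origin under its middle.

How it is judged:
By the outcome, as a careful person would: the job done as asked, in the order asked, and still so for the second after the job is handed in, with the robot touching nothing.
It also fails if it takes over 72 s, if anything falls off the work surface, if the arm or the gripper's body presses on something with over 40 N, if the wrist force passes 120 N, or if a joint passes its speed limit or range.

### The arm

A 7-joint arm with a two-finger parallel gripper is mounted at the origin on a cart in front of the work surface, level with it; the furniture and walls round the work are solid. World frame = base frame: x ahead of the robot, y to its left, z up, the work surface at z = 0. Lengths are in mm, angles in rad, forces in N, time in s.
With the tool pointing down it reaches from about 350 to 900 mm from the base axis. Payload 7.2 kg.
Tool frame: the origin (TCP) lies at the very end of the fingers, on their centre line; the grasp point (between the pads) lies 19 mm behind it (env.pinch_z is the distance from the TCP to the grasp point, in mm); z points along the fingers, y is the line along which they close (so a half turn about z gives the same grasp; the last joint's range is limited). The gripper opens to 85 mm and grips with 20 to 120 N. Pads are 22 mm wide; open, the fingers measure 114 mm over their backs; the gripper's body (76 mm by 85 mm) begins 54 mm behind the grasp point. The pads swing forward as they close: fully open they stand 13 mm farther back than shut.
Start: joints at [1.231, 0.411, -0.013, 1.596, 0.006, 1.134, -0.082], TCP at [167.779, -602.062, 231.297] pointing down, gripper open.
Joint ranges: [-2.95, 2.95], [-0.29, 1.99], [-1.47, 1.44], [0.14, 2.54], [-1.03, 4.17], [0.13, 1.85], [-2.86, 2.86]. Speed limits (rad/s): [2.39, 2.39, 3.01, 3.01, 3.14, 3.14, 3.14].

### API

Orientations are given as a unit quaternion [w, x, y, z].
In Python, from rig import env gives the robot as it stands.
- The arm moves only by the tool step_arm, never from a script. Its argument "series" is a list that holds one entry, the list of rows, each a list of 7 numbers: the shift along the tool's x, y, z in mm, then the turn, a rotation vector about the tool's x, y, z in degrees, then the gripper command: -1 is fully open, 1 is shut, values between are in proportion. A call has 1 to 12 rows; each row shifts and turns the commanded pose from where the row before left it, along the tool's axes as they then stand; what a row does not reach is not made up. A row lasts 1/10 s, in which the tool goes at most 50 mm and 8.59 degrees, less where a joint would pass 70% of its speed; a pose out of reach is approached as far as the arm can. A call is refused whole if a number of a shift passes 50 or a number of a turn 8.59, either way. A call with a gripper value outside its range is refused whole. The fingers move at their own pace and stop on an object; "newtons" is the grip in N (left out, the last holds). Time passes only in rows, so rows that do not move let the fingers close. It gives the time, the measured TCP pose, the force, the opening and the grip force at its end, in the units of the state.
- env.get_obs(): the state, without advancing time (a new reading comes with each control period).
- env.grab_frame(name): name is "scene" or "top" or "wrist"; returns a dict with "frame" (420x560x3 uint8, red, green, blue), "fx", "fy", "cx", "cy" (pixels), "D" ([k1, k2, p1, p2, k3] as OpenCV has them; the pictures are not rectified), "T" (4x4, takes a point from camera to world coordinates). Camera axes: x right, y down, z forward; pixel columns grow to the right and rows downward; lengths in mm; the calibration is good to about 2 mm. A picture is of the moment at which its call begins. There is no depth.
- env.sign_off(): hands the job in; it is judged then, once.
The state is a dict: "time_s": time; "joint_pos": joint angles; "joint_vel": joint speeds; "tau": joint torques, N m; "tool_pos": TCP position; "eef_rot": TCP orientation; "force": force on the tool from outside, world axes, zero at the start; "ft_torque": the same for the moment, N m; "finger_gap": finger opening in mm; "gripper_force": force on a finger pad.
Only numpy, scipy, OpenCV 4.12 (cv2) and the standard library are available. Lean on these libraries where they do the work, as an engineer would, in place of code of your own. Each camera call takes 0.05 s, during which the arm holds its last target. There are 200 camera calls.

## Working session

There is one attempt and no reset: what is moved stays moved. The work goes in short steps, Python scripts to look and compute and a tool call to move; the robot and the scene stay as the last step left them, time stands still between calls to the robot, and variables do not carry over. Pictures are saved under pics/ and viewed, at most 10 in all, crops included, and the job is handed in when it is done.

Besides the shell and the picture viewer there is one more tool, called after "Call:" as name([rows], argument=value, ...), one row to a line, values as JSON. step_arm: Moves the arm, as the interface text tells. Its arguments: {"type":"object","properties":{"series":{"type":"array"},"newtons":{"type":"number"}},"required":["series"]}

```bash
mkdir -p pics; ls; cat > h.py <<'E'
import numpy as np, cv2
from scipy.spatial.transform import Rotation as R
from rig import env
def grab(n,save=None):
    f=env.grab_frame(n); f={k:(np.array(v) if k!='frame' else v) for k,v in f.items()}
    if save: cv2.imwrite('pics/'+save+'.png',cv2.cvtColor(f['frame'],cv2.COLOR_RGB2BGR))
    return f
def K(f): return np.array([[f['fx'],0,f['cx']],[0,f['fy'],f['cy']],[0,0,1]],float)
def rays(f,px):
    u=cv2.undistortPoints(np.array(px,float).reshape(-1,1,2),K(f),f['D']).reshape(-1,2)
    d=np.c_[u,np.ones(len(u))]@f['T'][:3,:3].T
    return f['T'][:3,3],d/np.linalg.norm(d,axis=1)[:,None]
def onz(f,px,z):
    o,d=rays(f,px); return o+d*((z-o[2])/d[:,2])[:,None]
def tri(f1,p1,f2,p2):
    out=[]
    for a,b in zip(p1,p2):
        A=np.zeros((3,3));B=np.zeros(3)
        for f,p in((f1,a),(f2,b)):
            o,d=rays(f,[p]);M=np.eye(3)-np.outer(d[0],d[0]);A+=M;B+=M@o
        out.append(np.linalg.solve(A,B))
    return np.array(out)
def proj(f,P):
    Ti=np.linalg.inv(f['T']);P=np.array(P,float).reshape(-1,3)
    return cv2.projectPoints(P,cv2.Rodrigues(Ti[:3,:3])[0],Ti[:3,3],K(f),f['D'])[0].reshape(-1,2)
E
python3 - <<'E'
from h import *
import pickle
d={}
for n in('scene','top'):
    d[n]=grab(n,n+'0'); print(n,d[n]['T'].round(2).tolist(),d[n]['fx'])
pickle.dump(d,open('f0.pkl','wb'))
o=env.get_obs();print(o['tool_pos'],o['eef_rot'],o['time_s'])
a,b=[cv2.imread(f'pics/{n}0.png') for n in('scene','top')]
E
```

```text
pics
scene [[0.48, -0.4, 0.78, -440.43], [-0.88, -0.21, 0.43, -836.96], [-0.01, -0.89, -0.45, 602.35], [0.0, 0.0, 0.0, 1.0]] 439.75973620092765
top [[-0.0, -0.99, 0.11, 405.28], [-1.0, 0.0, 0.01, -304.41], [-0.01, -0.11, -0.99, 1003.9], [0.0, 0.0, 0.0, 1.0]] 396.3296488163127
[ 167.65828526 -601.64410275  230.54637062] [-7.00086224e-04  9.90774741e-01  1.35517163e-01 -1.44284084e-04] 0.1
```

View pics/top0.png

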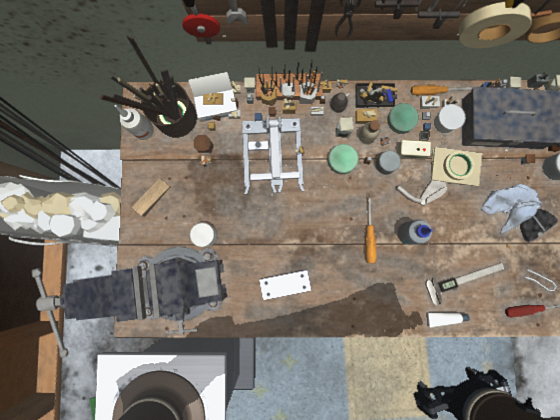

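View pics/scene0.png

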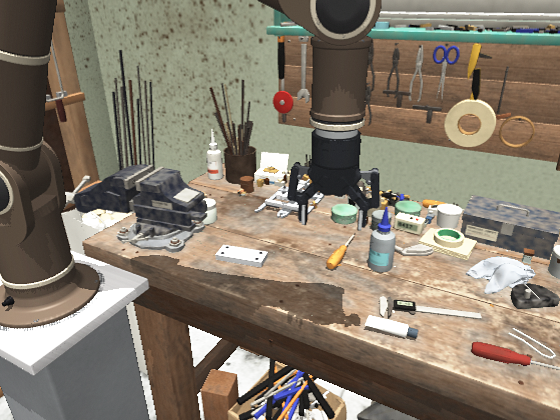

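Top view: the wooden wedge is at about (152,197), the plate at (285,285), the clamp at (272,155) with its mouth facing down the image, and the tin, jar, bottle and screwdriver are to the right. The scene view has the plate at (241,256), and the clamp is partly hidden by the gripper.

```bash
python3 - <<'E'
from h import *
import pickle
d=pickle.load(open('f0.pkl','rb'));t=d['top'];s=d['scene']
hsv=cv2.cvtColor(t['frame'],cv2.COLOR_RGB2HSV)
# plate: white low-saturation blob near 285,285
def blob(m,seed):
    n,l,st,c=cv2.connectedComponentsWithStats(m.astype(np.uint8));k=l[seed[1],seed[0]]
    mm=(l==k).astype(np.uint8);cs=max(cv2.findContours(mm,0,2)[0],key=cv2.contourArea)
    return cv2.minAreaRect(cs),st[k]
r,st=blob((hsv[...,2]>170)&(hsv[...,1]<60),(285,283));b=cv2.boxPoints(r)
print('plate',r,st);P=onz(t,b,16);print(P.round(0),P.mean(0))
print('wedge px',hsv[197,152],hsv[185,130])
print('wedge',onz(t,[(139,214),(133,209),(162,179),(170,185),(152,197)],15).round(0))
print('clamp',onz(t,[(275,187),(247,187),(300,187),(275,122)],[20]).round(0))
print('jar etc',onz(t,[(203,235)],40).round(0))
im=cv2.cvtColor(t['frame'],cv2.COLOR_RGB2BGR)
A=cv2.resize(im[105:215,225:325],None,fx=4.5,fy=4.5,interpolation=3)
B=cv2.resize(im[165:230,120:180],None,fx=4.5,fy=4.5,interpolation=3)
o=np.zeros((500,760,3),np.uint8);o[:495,:450]=A[:500];o[:B.shape[0],460:460+B.shape[1]]=B
cv2.imwrite('pics/crop0.png',o)
w=grab('wrist');T=w['T'];print('wrist T',T.round(2).tolist(),w['fx'])
E
```

```text
plate ((284.7115478515625, 284.55767822265625), (20.984424591064453, 49.421260833740234), 78.69007110595703) [ 259  270   52   30 1010]
[[ 335. -244.   16.]
 [ 358. -363.   16.]
 [ 308. -373.   16.]
 [ 285. -254.   16.]] [ 321.2656235  -308.40834042   16.        ]
wedge px [ 17  84 200] [ 14  53 150]
wedge [[497.  58.  15.]
 [509.  74.  15.]
 [586.   2.  15.]
 [570. -18.  15.]
 [540.  26.  15.]]
clamp [[ 563. -285.   20.]
 [ 563. -215.   20.]
 [ 563. -348.   20.]
 [ 731. -285.   20.]]
jar etc [[ 442. -110.   40.]]
wrist T [[0.27, -0.92, -0.28, 238.47], [-0.96, -0.26, -0.08, -581.0], [-0.0, 0.29, -0.96, 373.48], [0.0, 0.0, 0.0, 1.0]] 372.37939054202036
```

View pics/crop0.png

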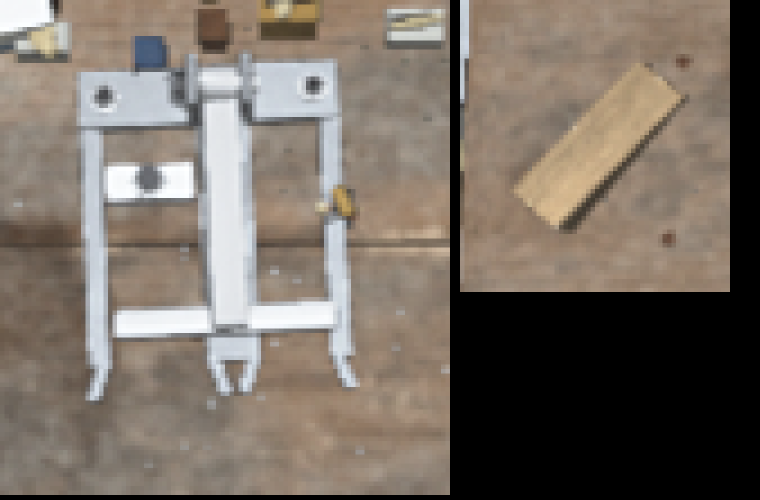

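Call:
step_arm([
  [[0,0,0,0,0,7.75,-1],[0,0,0,0,0,7.75,-1],[38,-31,-2.5,0,0,0,-1],[38,-31,-2.5,0,0,0,-1],[38,-31,-2.5,0,0,0,-1],[38,-31,-2.5,0,0,0,-1],[38,-31,-2.5,0,0,0,-1],[38,-31,-2.5,0,0,0,-1],[38,-31,-2.5,0,0,0,-1],[38,-31,-2.5,0,0,0,-1],[38,-31,-2.5,0,0,0,-1],[38,-31,-2.5,0,0,0,-1]],
])

```text
time_s: 1.35
tool_pos: [548.5, -290.1, 256.3]
eef_rot: [-0.0, 1.0, 0.001, -0.0]
force: [0.4, -0.7, -0.0]
finger_gap: 85.7
gripper_force: 0.0
```

```bash
python3 - <<'E'
from h import *
import pickle
o=env.get_obs();print(o['tool_pos'],R.from_quat(np.roll(o['eef_rot'],-1)).as_matrix().round(3),o['time_s'],o['force'])
w=grab('wrist','w1');t=grab('top');pickle.dump((w,t),open('f1.pkl','wb'));print(w['T'].round(2).tolist())
E
```

```text
[ 548.54465716 -290.10181014  256.25052602] [[ 1.     0.001 -0.   ]
 [ 0.001 -1.     0.   ]
 [-0.    -0.    -1.   ]] 1.35 [ 0.35045534 -0.71862351 -0.03654471]
[[0.0, -0.96, -0.29, 622.02], [-1.0, -0.0, -0.0, -288.86], [0.0, 0.29, -0.96, 399.21], [0.0, 0.0, 0.0, 1.0]]
```

View pics/w1.png

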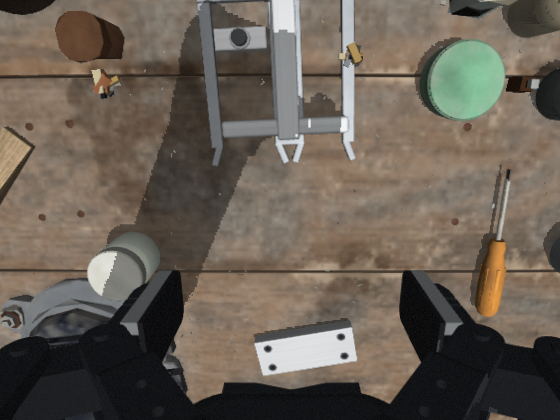

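The wrist view shows the clamp at the top: rail tips near row 160 at columns 217, 284, 298 and 351, the cross-head at row 127, and the stop's screw at (238,36). The plate is at (306,347). I'll zoom in on the clamp.

```bash
python3 - <<'E'
from h import *
im=cv2.imread('pics/w1.png')
A=cv2.resize(im[0:172,195:365],None,fx=3.4,fy=3.4,interpolation=2)
cv2.imwrite('pics/c1.png',cv2.convertScaleAbs(A,alpha=1.2))
E
```

```text
(no output)
```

View pics/c1.png

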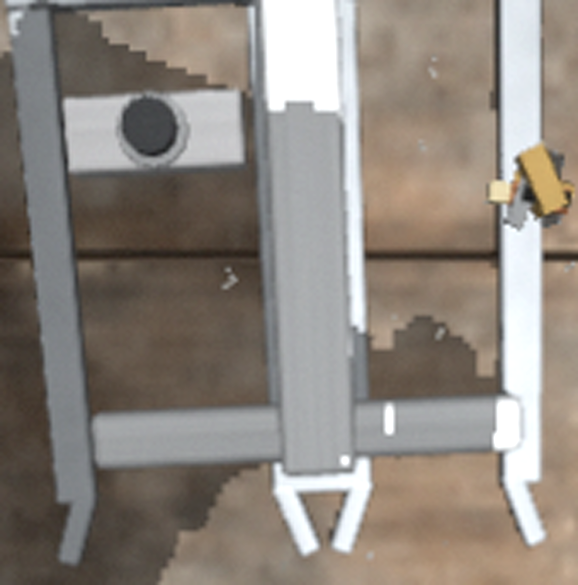

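The crop shows lane inner edges at the rail start at columns 94–274 (plate lane, row 492) and 370–502 (wedge lane, row 483). The stop's front edge runs (68,173)–(243,163).

```bash
python3 - <<'E'
from h import *
import pickle
w,t=pickle.load(open('f1.pkl','rb'));t0=pickle.load(open('f0.pkl','rb'))['top']
c=lambda L:[(195+(x+.5)/3.4-.5,(y+.5)/3.4-.5) for x,y in L]
E=onz(w,c([(94,497),(274,489),(370,485),(502,481)]),8);print(E.round(1))
pl=(E[0]+E[1])/2;wl=(E[2]+E[3])/2;v=pl-wl;print('lanes',pl,wl,'dist',np.hypot(*v[:2]),'yaw',np.degrees(np.arctan2(-v[0],v[1])))
# rail yaw: inner edges along length
L=onz(w,c([(94,497),(52,10),(502,481),(497,100)]),8);print('rail yaw',[np.degrees(np.arctan2(*(L[i+1]-L[i])[[1,0]])) for i in(0,2)],L.round(0).tolist())
S=onz(w,c([(68,173),(243,163),(149,127)]),16);print('stop',S.round(1))
H=onz(w,c([(94,467),(282,460),(520,450)]),27);print('head front',H.round(1))
# heights, wrist+top: flare tips & screw;  top crop px /4.5 + (225,105)
c2=lambda L:[(225+(x+.5)/4.5-.5,105+(y+.5)/4.5-.5) for x,y in L]
print('tri lefttip,righttip,screw,stopcorners,headL,headR front',tri(w,c([(70,562),(540,543),(149,127),(68,173),(243,163),(94,467),(282,460)]),t0,c2([(94,400),(350,385),(149,178),(106,202),(194,197),(115,337),(208,333)])).round(0))
# plate
hsv=cv2.cvtColor(w['frame'],cv2.COLOR_RGB2HSV)
m=((hsv[...,2]>150)&(hsv[...,1]<40)).astype(np.uint8);m=cv2.morphologyEx(m,3,np.ones((7,7)))
n,l,st,ce=cv2.connectedComponentsWithStats(m);k=l[350,306];cs=max(cv2.findContours((l==k).astype(np.uint8),0,2)[0],key=cv2.contourArea)
b=cv2.boxPoints(cv2.minAreaRect(cs));P=onz(w,b,16);print('plate px',b.round(0).tolist(),P.round(1),P.mean(0),[np.linalg.norm(P[i]-P[i-1]) for i in range(4)])
bt=cv2.boxPoints(((284.71,284.56),(20.98,49.42),78.69))
q=proj(t0,P);print('plate tri',tri(w,b,t0,[bt[np.argmin(np.hypot(*(bt-x).T))] for x in q]).round(0))
E
```

```text
[[ 570.9 -217.1    8. ]
 [ 573.3 -272.6    8. ]
 [ 574.6 -302.1    8. ]
 [ 575.9 -342.6    8. ]]
lanes [ 572.13048761 -244.83801214    8.        ] [ 575.23659803 -322.30732506    8.        ] dist 77.53155722067925 yaw 2.29602841919911
rail yaw [np.float64(2.171060863404441), np.float64(2.9321843992548784)] [[571.0, -217.0, 8.0], [707.0, -212.0, 8.0], [576.0, -343.0, 8.0], [683.0, -337.0, 8.0]]
stop [[ 663.2 -215.7   16. ]
 [ 665.7 -265.2   16. ]
 [ 675.2 -239.    16. ]]
head front [[ 582.1 -221.    27. ]
 [ 584.1 -275.8   27. ]
 [ 587.1 -344.8   27. ]]
tri lefttip,righttip,screw,stopcorners,headL,headR front [[ 550. -208.    3.]
 [ 557. -355.    9.]
 [ 674. -240.   18.]
 [ 664. -215.    8.]
 [ 667. -265.    2.]
 [ 582. -222.   26.]
 [ 584. -275.   24.]]
plate px [[254.0, 343.0], [352.0, 327.0], [357.0, 361.0], [259.0, 377.0]] [[ 334.3 -243.9   16. ]
 [ 357.3 -361.8   16. ]
 [ 308.3 -371.3   16. ]
 [ 283.7 -249.5   16. ]] [ 320.88671089 -306.65836622   16.        ] [np.float64(50.901851631607435), np.float64(120.12351133737893), np.float64(49.938910557427), np.float64(124.2829119265517)]
plate tri [[ 335. -244.   16.]
 [ 358. -362.   17.]
 [ 308. -372.   15.]
 [ 285. -252.   18.]]
```

Call:
step_arm([
  [[-10,-48,3.5,0,0,0,-1],[-10,-48,3.5,0,0,0,-1],[-10,-48,3.5,0,0,0,-1],[-10,-48,3.5,0,0,0,-1],[-10,-48,3.5,0,0,0,-1],[-10,-48,3.5,0,0,0,-1],[-10,-48,3.5,0,0,0,-1],[0,0,0,0,0,8.5,-1],[0,0,0,0,0,8.5,-1],[0,0,0,0,0,8.5,-1],[0,0,0,0,0,8.5,-1],[0,0,0,0,0,8.5,-1]],
])

```text
time_s: 2.65
tool_pos: [476.7, 44.1, 231.6]
eef_rot: [0.0, 0.931, -0.365, -0.0]
force: [0.0, -0.2, -0.1]
finger_gap: 85.5
gripper_force: 0.0
```

```bash
python3 - <<'E'
from h import *
import pickle
o=env.get_obs();print(o['tool_pos'],R.from_quat(np.roll(o['eef_rot'],-1)).as_matrix().round(3),o['time_s'],o['force'])
w=grab('wrist','w2');pickle.dump(w,open('f2.pkl','wb'))
A=cv2.imread('pics/w2.png');cv2.imwrite('pics/c2.png',A)
E
```

```text
[476.68299698  44.12812911 231.57350637] [[ 0.734 -0.679 -0.   ]
 [-0.679 -0.734 -0.   ]
 [-0.     0.    -1.   ]] 2.65 [ 0.00519106 -0.17507302 -0.08029918]
```

View pics/w2.png

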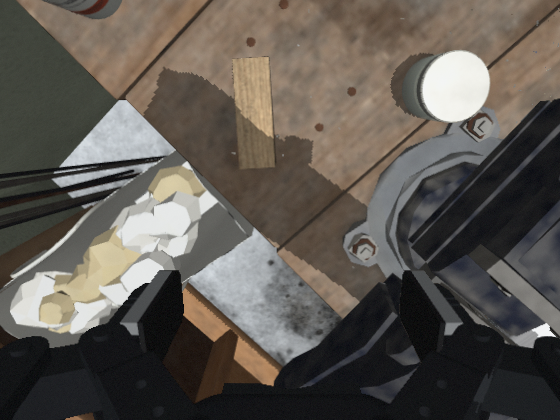

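The wedge is at columns 235–274, rows 57–168, and the near end (row 167) looks wider, so thicker. The vice is to the right with room to spare.

```bash
cat > rel.py <<'E'
from h import *
def rel(tgt,yaw=None):
    o=env.get_obs();M=R.from_quat(np.roll(o['eef_rot'],-1)).as_matrix();p=np.array(o['tool_pos'])
    y=np.degrees(np.arctan2(M[1,0],M[0,0]));print('t',o['time_s'],'pos',p.round(1),'yaw',y.round(2),'tool shift now',(M.T@(np.array(tgt)-p)).round(1))
    if yaw is not None:
        c,s=np.cos(np.radians(yaw)),np.sin(np.radians(yaw));N=np.array([[c,s,0],[s,-c,0],[0,0,-1]])
        print('turn tz',round(y-yaw,2),'shift after turn',(N.T@(np.array(tgt)-p)).round(1))
E
python3 - <<'E'
from rel import *
import pickle
w=pickle.load(open('f2.pkl','rb'));t0=pickle.load(open('f0.pkl','rb'))['top']
px=[(234,58),(269,56),(275,167),(239,168)]
c2=lambda L:[(120+(x-460+.5)/4.5-.5,165+(y+.5)/4.5-.5) for x,y in L]
# top crop corners: far-left(643,63) far-right(685,98) near-right(560,230) near-left(515,188)
print('tri',tri(w,px,t0,c2([(643,63),(685,98),(560,230),(515,188)])).round(0))
P=np.r_[onz(w,px[:2],8),onz(w,px[2:],28)];print(P.round(1))
a,b=(P[2]+P[3])/2,(P[0]+P[1])/2;d=(b-a)[:2];L=np.hypot(*d);print(L,np.linalg.norm(P[0]-P[1]),np.linalg.norm(P[2]-P[3]),'yaw',np.degrees(np.arctan2(d[1],d[0])))
g=a[:2]+d/L*16;print('grasp',a,g);rel([*g,8],np.degrees(np.arctan2(d[1],d[0])))
E
```

```text
tri [[591.  12.  -1.]
 [570. -13.   0.]
 [492.  52.  12.]
 [515.  79.  12.]]
[[590.5  11.4   8. ]
 [569.7 -13.4   8. ]
 [493.   50.5  28. ]
 [515.4  76.1  28. ]]
99.46487870932862 32.3385634287795 33.971340068709154 yaw -40.295546033242616
grasp [504.23141715  63.32387652  28.        ] [516.43491486  52.97618868]
t 2.7 pos [476.7  44.1 231.6] yaw -43.3 tool shift now [ 22.9 -33.8 223.6]
turn tz -3.0 shift after turn [ 24.6 -32.5 223.6]
```

Call:
step_arm([
  [[0,0,0,0,0,-3,-0.5],[18.5,-32.5,0,0,0,0,-0.5],[0,0,45,0,0,0,-0.5],[0,0,45,0,0,0,-0.5],[0,0,45,0,0,0,-0.5],[0,0,45,0,0,0,-0.5],[0,0,30,0,0,0,-0.5],[0,0,11.5,0,0,0,-0.5],[0,0,0,0,0,0,1],[0,0,0,0,0,0,1],[0,0,0,0,0,0,1],[0,0,0,0,0,0,1]],
], newtons=50)

```text
time_s: 3.9
tool_pos: [513.0, 57.8, 11.9]
eef_rot: [-0.001, 0.941, -0.337, 0.001]
force: [0.1, -0.5, -0.4]
finger_gap: 32.7
gripper_force: 50.0
```

Call:
step_arm([
  [[0,0,-35,0,0,0,1],[0,0,-35,0,0,0,1],[0,0,-35,0,0,0,1],[0,0,0,0,0,-8.4,1],[0,0,0,0,0,-8.4,1],[0,0,0,0,0,-8.4,1],[0,0,0,0,0,-8.4,1],[0,0,0,0,0,-8.4,1],[0,0,0,0,0,0,1]],
])

```text
time_s: 4.8
tool_pos: [512.2, 57.5, 116.2]
eef_rot: [-0.0, 1.0, 0.023, 0.001]
force: [0.7, 0.3, -0.9]
finger_gap: 32.8
gripper_force: 50.1
```

```bash
python3 -c "
from rel import *
rel([455.3,-327.4,40],2.4)"
```

```text
t 4.8 pos [512.2  57.5 116.2] yaw 2.69 tool shift now [-75.  381.8  76.1]
turn tz 0.29 shift after turn [-73.  382.2  76.2]
```

Call:
step_arm([
  [[-8,42.5,0,0,0,0.3,1],[-8,42.5,0,0,0,0,1],[-8,42.5,0,0,0,0,1],[-8,42.5,0,0,0,0,1],[-8,42.5,0,0,0,0,1],[-8,42.5,0,0,0,0,1],[-8,42.5,0,0,0,0,1],[-8,42.5,0,0,0,0,1],[-9,42,0,0,0,0,1],[0,0,40,0,0,0,1],[0,0,36,0,0,0,1],[0,0,0,0,0,0,1]],
])

```text
time_s: 6.0
tool_pos: [451.3, -325.7, 35.7]
eef_rot: [-0.002, 1.0, 0.018, -0.003]
force: [-1.0, 0.3, -0.9]
finger_gap: 32.8
gripper_force: 50.0
```

```bash
python3 - <<'E'
from rel import *
rel([455.3,-327.4,12.5],2.4)
w=grab('wrist','w3')
A=cv2.imread('pics/w3.png')
for p in proj(w,[[595.2,-321.5,8],[572,-322.5,8]]): cv2.circle(A,tuple(int(v) for v in p),2,(0,0,255),-1)
cv2.imwrite('pics/w3.png',A)
E
```

```text
t 6.0 pos [ 451.3 -325.7   35.7] yaw 2.02 tool shift now [ 4.1  2.  23.2]
turn tz -0.38 shift after turn [ 3.9  1.9 23.2]
```

View pics/w3.png

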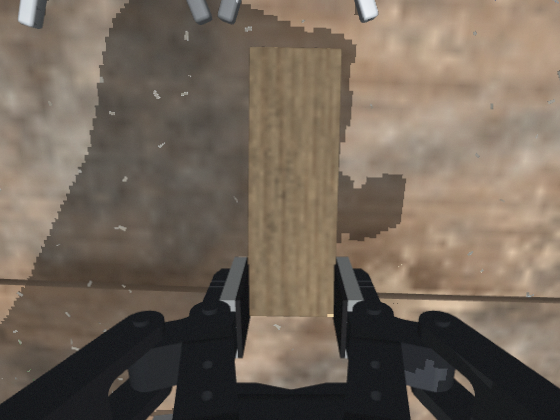

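The wedge is held straight: thin end at row 47 with columns 249–342, thick end at row 316. The wedge lane's flare tips are at about (229,20) and (368,18).

```bash
python3 - <<'E'
from rel import *
w=grab('wrist')
print('thin',onz(w,[(249,48),(342,47)],32).round(1).tolist(),'thick',onz(w,[(248,316),(337,316)],52).round(1).tolist())
print('tips',onz(w,[(20,25),(200,20),(229,20),(368,18)],8).round(1).tolist())
rel([455.3,-327.4,12.5],2.4)
E
```

```text
thin [[542.7, -306.0, 32.0], [544.3, -340.5, 32.0]] thick [[441.6, -308.2, 52.0], [442.9, -343.7, 52.0]]
tips [[551.9, -204.2, 8.0], [555.6, -282.5, 8.0], [556.0, -294.8, 8.0], [559.0, -353.6, 8.0]]
t 6.1 pos [ 454.4 -326.6   39.9] yaw 2.17 tool shift now [ 0.8  0.8 27.3]
turn tz -0.23 shift after turn [ 0.8  0.8 27.4]
```

Call:
step_arm([
  [[1,0.8,15,0,0,-0.2,1],[0,0,12,0,0,0,1],[0,0,0,0,0,0,1],[10,0,0,0,0,0,1],[15,0,0,0,0,0,1],[15,0,0,0,0,0,1],[10,0,0,0,0,0,1],[0,0,0,0,0,0,1]],
])

```text
time_s: 6.9
tool_pos: [507.7, -324.7, 12.4]
eef_rot: [-0.0, 1.0, 0.023, 0.001]
force: [0.9, 0.0, -1.2]
finger_gap: 32.5
gripper_force: 50.4
```

```bash
python3 -c "
from rel import *
rel([595.2-28,-321.5-1.2,12.5],2.4)"
```

```text
t 6.9 pos [ 507.7 -324.7   12.4] yaw 2.58 tool shift now [59.5  0.7 -0. ]
turn tz 0.18 shift after turn [59.5  0.5 -0.1]
```

Call:
step_arm([
  [[8,0.1,0,0,0,0,1],[8,0.1,0,0,0,0,1],[8,0.1,0,0,0,0,1],[8,0.1,0,0,0,0,1],[0,0,0,0,0,0,1]],
])

```text
time_s: 7.4
tool_pos: [535.3, -325.3, 11.9]
eef_rot: [0.0, 1.0, 0.021, -0.002]
force: [-5.7, -0.5, 1.2]
finger_gap: 32.3
gripper_force: 50.6
```

Call:
step_arm([
  [[7,0,0,0,0,0,1],[7,0,0,0,0,0,1],[7,0,0,0,0,0,1],[7,0,0,0,0,0,1],[0,0,0,0,0,0,1],[0,0,0,0,0,0,1]],
])

```text
time_s: 8.0
tool_pos: [563.0, -324.3, 11.8]
eef_rot: [0.0, 1.0, 0.021, -0.002]
force: [-4.6, -1.4, 1.1]
finger_gap: 32.7
gripper_force: 50.7
```

```bash
python3 - <<'E'
from rel import *
rel([595.2-28,-321.5-1.2,12.5],2.4)
w=grab('wrist');a=w['frame'];t=grab('top');s=grab('scene')
b=cv2.resize(t['frame'][105:215,225:325],None,fx=3.5,fy=3.5,interpolation=2)
o=np.zeros((420,380+0+400,3),np.uint8);o[:,:400]=a[:,80:480];o[:385,410:760]=b
cv2.imwrite('pics/w4.png',o[...,::-1])
E
```

```text
t 8.0 pos [ 563.  -324.3   11.8] yaw 2.39 tool shift now [ 4.3 -1.5 -0.7]
turn tz -0.01 shift after turn [ 4.3 -1.5 -0.7]
```

View pics/w4.png

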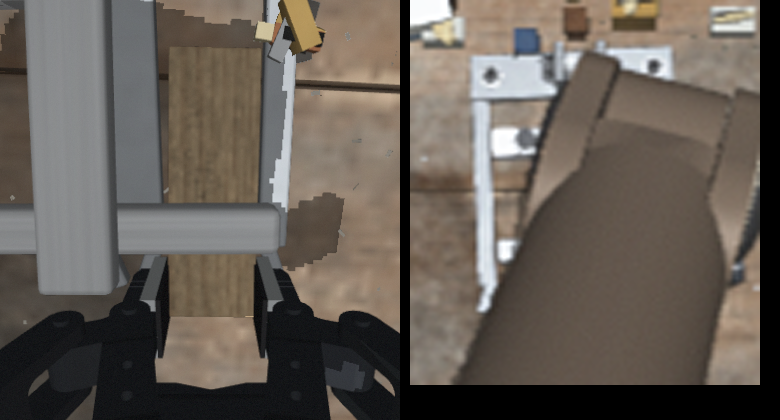

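The wedge is under the cross-head, thin end at row 47, and the fingers stop just short of the head. I'll push 5 mm more, release and back out.

Call:
step_arm([
  [[5,-0.5,0,0,0,0,1],[0,0,0,0,0,0,1],[0,0,0,0,0,0,-0.2],[0,0,0,0,0,0,-0.2],[0,0,0,0,0,0,-0.2],[-25,0,0,0,0,0,-0.2],[-40,0,0,0,0,0,-0.2],[-20,0,-40,0,0,0,-0.2],[0,0,-45,0,0,0,-0.2],[0,0,-45,0,0,0,-0.2],[0,0,-45,0,0,0,-0.2],[0,0,0,0,0,0,-0.2]],
])

```text
time_s: 9.35
tool_pos: [488.9, -327.9, 194.4]
eef_rot: [0.003, 1.0, 0.022, 0.005]
force: [-0.6, 0.1, -0.2]
finger_gap: 51.1
gripper_force: 0.0
```

```bash
python3 - <<'E'
from rel import *
import pickle
w=grab('wrist');t=grab('scene')
pickle.dump((w,t),open('f5.pkl','wb'))
# plate: axis from +y end to -y end centers
e1=np.array([309.5,-249.]);e2=np.array([333,-367.]);d=(e1-e2)/np.hypot(*(e1-e2));g=e2+d*16
yaw=np.degrees(np.arctan2(d[1],d[0]));print(g,yaw);rel([*g,4],yaw)
b=cv2.resize(t['frame'][150:250,230:350],None,fx=3,fy=3,interpolation=2)
o=np.zeros((420,780,3),np.uint8);o[:,:410]=w['frame'][:,75:485];o[:300,415:775]=b
cv2.imwrite('pics/w5.png',o[...,::-1])
E
```

```text
[ 329.87492958 -351.30815706] 101.26323665753493
t 9.45 pos [ 486.1 -326.6  188.8] yaw 2.48 tool shift now [-157.6   17.6  184.4]
turn tz -98.79 shift after turn [   6.3 -158.   184.8]
```

View pics/w5.png

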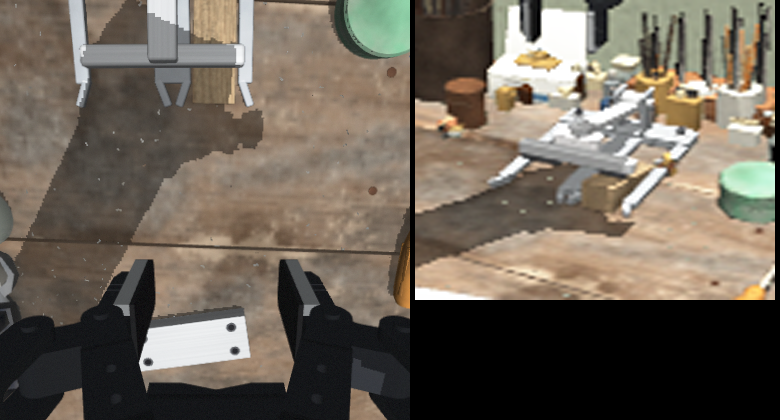

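The arm now stands propped on the wedge. In the left panel the wedge's thick end shows at row 103, columns 192–238. Next is the plate.

Call:
step_arm([
  [[0,0,0,0,0,-8.2,-1],[0,0,0,0,0,-8.2,-1],[0,0,0,0,0,-8.2,-1],[0,0,0,0,0,-8.2,-1],[0,0,0,0,0,-8.2,-1],[0,0,0,0,0,-8.2,-1],[0,0,0,0,0,-8.2,-1],[0,0,0,0,0,-8.2,-1],[0,0,0,0,0,-8.2,-1],[0,0,0,0,0,-8.2,-1],[0,0,0,0,0,-8.2,-1],[0,0,0,0,0,-8.2,-1]],
])

```text
time_s: 10.65
tool_pos: [484.7, -325.7, 185.5]
eef_rot: [-0.001, 0.634, 0.773, 0.0]
force: [0.2, -1.6, 0.2]
finger_gap: 85.2
gripper_force: 0.0
```

```bash
python3 -c "
from rel import *
rel([329.9,-351.3,4],101.3)"
```

```text
t 10.65 pos [ 484.7 -325.7  185.5] yaw 101.24 tool shift now [   4.6 -156.6  181.7]
turn tz -0.06 shift after turn [   5.2 -156.8  181.5]
```

Call:
step_arm([
  [[5,-39,0,0,0,0,-1],[0,-39,0,0,0,0,-1],[0,-39,0,0,0,0,-1],[0,-39.5,0,0,0,0,-1],[0,0,45,0,0,0,-1],[0,0,45,0,0,0,-1],[0,0,45,0,0,0,-0.7],[0,0,30,0,0,0,-0.6],[0,0,16,0,0,0,-0.6],[0,0,0,0,0,0,-0.6]],
])

```text
time_s: 11.65
tool_pos: [328.9, -348.5, 3.0]
eef_rot: [-0.003, 0.637, 0.771, 0.001]
force: [0.2, 0.7, 0.2]
finger_gap: 68.2
gripper_force: 0.0
```

```bash
python3 -c "
from rel import *
rel([329.9,-351.3,4],101.3)"
```

```text
t 11.65 pos [ 328.9 -348.5    3. ] yaw 100.93 tool shift now [-3.   0.5 -1. ]
turn tz -0.37 shift after turn [-3.   0.5 -1. ]
```

Grip the plate (fingers first, then a small lift) and begin turning.

Call:
step_arm([
  [[-3,0.5,0,0,0,0,1],[0,0,0,0,0,0,1],[0,0,0,0,0,0,1],[0,0,0,0,0,0,1],[0,0,-15,0,0,0,1],[0,0,-15,0,0,0,1],[0,0,0,0,0,0,1]],
], newtons=90)

```text
time_s: 12.35
tool_pos: [332.6, -354.9, 37.9]
eef_rot: [0.002, 0.637, 0.771, -0.0]
force: [-0.4, -0.7, -5.1]
finger_gap: 46.8
gripper_force: 93.1
```

```bash
python3 -c "
from rel import *
rel([592.1-145,-244-6.1,4],2.4)"
```

```text
t 12.35 pos [ 332.6 -354.9   37.9] yaw 100.85 tool shift now [ 81.5 132.1  33.9]
turn tz 98.45 shift after turn [118.8 -99.9  33.9]
```

Call:
step_arm([
  [[0,0,0,0,0,8.2,1],[0,0,0,0,0,8.2,1],[0,0,0,0,0,8.2,1],[0,0,0,0,0,8.2,1],[0,0,0,0,0,8.2,1],[0,0,0,0,0,8.2,1],[0,0,0,0,0,8.2,1],[0,0,0,0,0,8.2,1],[0,0,0,0,0,8.2,1],[0,0,0,0,0,8.2,1],[0,0,0,0,0,8.2,1],[0,0,0,0,0,8.2,1]],
])

```text
time_s: 13.55
tool_pos: [331.2, -353.7, 35.6]
eef_rot: [-0.0, 1.0, 0.019, -0.0]
force: [0.0, 0.5, -5.3]
finger_gap: 46.8
gripper_force: 93.2
```

Call:
step_arm([
  [[37,-33,0,0,0,0,1],[37,-33,0,0,0,0,1],[35,-33,0,0,0,0,1],[0,0,0,0,0,0,1],[0,0,0,0,0,0,1]],
])

```text
time_s: 14.05
tool_pos: [436.9, -248.6, 35.6]
eef_rot: [-0.0, 1.0, 0.024, -0.0]
force: [-0.6, -0.0, -5.2]
finger_gap: 46.7
gripper_force: 93.6
```

```bash
python3 - <<'E'
from rel import *
rel([592.1-145,-244-6.1,4],2.4)
w=grab('wrist','w6');import pickle;pickle.dump(w,open('f6.pkl','wb'))
E
```

```text
t 14.05 pos [ 436.9 -248.6   35.6] yaw 2.7 tool shift now [10.2  2.  31.6]
turn tz 0.3 shift after turn [10.2  2.  31.6]
```

View pics/w6.png

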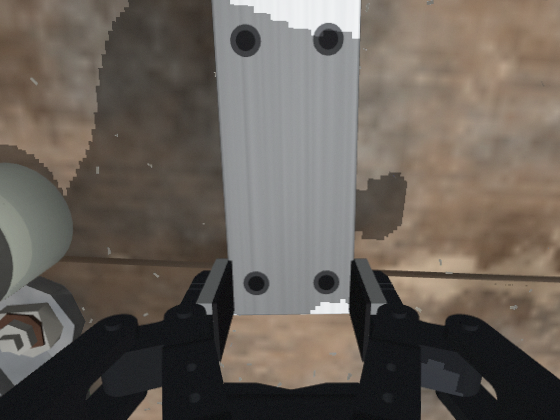

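The plate is held near its outer end (row 314) and looks slightly skewed to the left, with edges at 214→233 and 359→352. I'll compute the skew.

```bash
python3 - <<'E'
from rel import *
import pickle
w=pickle.load(open('f6.pkl','rb'))
g=cv2.cvtColor(w['frame'],cv2.COLOR_RGB2GRAY).astype(int)
rows=np.arange(60,250,10);Lp=[];Rp=[]
for r in rows:
    dl=np.diff(cv2.GaussianBlur(g[r].astype(np.uint8).reshape(1,-1),(5,1),0)[0].astype(int))
    Lp.append((200+np.argmax(dl[200:245])+.5,r));Rp.append((335+np.argmax(np.abs(dl[335:375]))+.5,r))
for P in(Lp,Rp):
    Q=onz(w,P,48);c=np.polyfit(Q[:,0],Q[:,1],1);res=Q[:,1]-np.polyval(c,Q[:,0]);k=abs(res-np.median(res))<1.5;c=np.polyfit(Q[k,0],Q[k,1],1);print('yaw',np.degrees(np.arctan(c[0])),'y at 440,540',np.polyval(c,[440,540]),k.sum())
H=onz(w,[(245,40),(328,39),(257,283),(326,282)],48);print(H.round(1))
print('rear end',onz(w,[(290,315)],48))
rel([592.1-145,-244-6.1,4],2.4)
E
```

```text
yaw 3.312999817600236 y at 440,540 [-223.28267235 -217.49394393] 19
yaw 4.165521213647979 y at 440,540 [-271.14722631 -263.86418404] 18
[[ 526.7 -228.3   48. ]
 [ 528.3 -255.1   48. ]
 [ 439.4 -234.    48. ]
 [ 441.1 -260.9   48. ]]
rear end [[ 425.60863173 -247.56078817   48.        ]]
t 14.1 pos [ 435.6 -249.9   35.6] yaw 2.54 tool shift now [11.5  0.7 31.5]
turn tz 0.14 shift after turn [11.4  0.6 31.6]
```

Call:
step_arm([
  [[-8,1.5,0,0,0,1.5,1],[0,0,15,0,0,0,1],[0,0,10,0,0,0,1],[0,0,4,0,0,0,1],[0,0,0,0,0,0,1],[0,0,0,0,0,0,1]],
])

```text
time_s: 14.7
tool_pos: [428.0, -252.7, 7.4]
eef_rot: [0.0, 1.0, 0.008, -0.0]
force: [-0.8, -0.5, -3.3]
finger_gap: 46.8
gripper_force: 94.1
```

```bash
python3 -c "
from rel import *
rel([427.6,-251.4,4],0.9)
print(env.get_obs()['force'])"
```

```text
t 14.7 pos [ 428.  -252.7    7.4] yaw 0.88 tool shift now [-0.3 -1.3  3.4]
turn tz -0.02 shift after turn [-0.3 -1.3  3.4]
[-0.77295096 -0.45587943 -3.25598359]
```

Call:
step_arm([
  [[0,-0.8,2,0,0,0,1],[0,0,0,0,0,0,1],[10,-0.3,0,0,0,0,1],[10,-0.3,0,0,0,0,1],[10,-0.3,0,0,0,0,1],[10,-0.3,0,0,0,0,1],[0,0,0,0,0,0,1]],
])

```text
time_s: 15.4
tool_pos: [466.8, -250.9, 7.1]
eef_rot: [0.001, 1.0, 0.007, -0.001]
force: [-12.0, -0.2, 25.6]
finger_gap: 47.1
gripper_force: 97.3
```

Call:
step_arm([
  [[8,-0.2,0,0,0,0,1],[8,-0.2,0,0,0,0,1],[8,-0.2,0,0,0,0,1],[8,-0.2,0,0,0,0,1],[0,0,0,0,0,0,1]],
])

```text
time_s: 15.9
tool_pos: [498.8, -249.6, 7.1]
eef_rot: [0.001, 1.0, 0.008, -0.001]
force: [-11.3, -0.6, 23.9]
finger_gap: 46.9
gripper_force: 97.1
```

```bash
python3 -c "
from rel import *
rel([592.1-52,-244-2.2-.5,5],0.9)
print(env.get_obs()['force'])
w=grab('wrist','w7')"
```

```text
t 15.9 pos [ 498.8 -249.6    7.1] yaw 0.87 tool shift now [41.3 -2.3  2. ]
turn tz -0.03 shift after turn [41.3 -2.2  2.1]
[-11.26306967  -0.55039936  23.91130314]
```

View pics/w7.png

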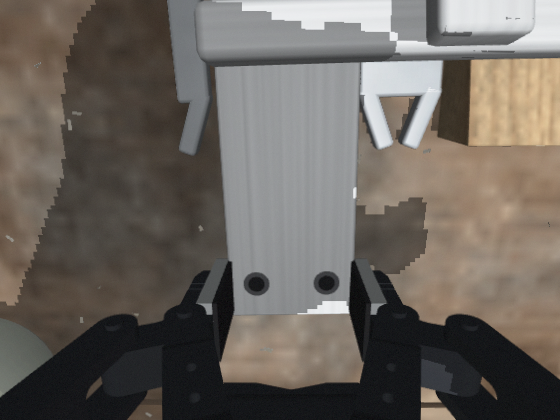

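The plate is under the raised cross-head, running straight in the lane and a little to the right (edge at 358 against the rail at 360). I'll ease the down-pressure and go on.

Call:
step_arm([
  [[0,-0.8,-1.5,0,0,0,1],[8,-0.3,0,0,0,0,1],[8,-0.3,0,0,0,0,1],[8,-0.3,0,0,0,0,1],[8,-0.3,0,0,0,0,1],[6,-0.2,0,0,0,0,1],[0,0,0,0,0,0,1]],
])

```text
time_s: 16.65
tool_pos: [539.3, -245.2, 7.2]
eef_rot: [0.0, 1.0, 0.009, 0.0]
force: [-2.9, -0.2, 5.6]
finger_gap: 46.8
gripper_force: 95.1
```

Call:
step_arm([
  [[0,0,0,0,0,0,-0.45],[0,0,0,0,0,0,-0.45],[0,0,0,0,0,0,-0.45],[0,0,-40,0,0,0,-0.45],[0,0,0,0,0,-1.5,1],[-48,2,0,0,0,0,1],[0,0,0,0,0,0,1],[0,0,0,0,0,0,1],[0,0,0,0,0,0,1],[0,0,38,0,0,0,1],[0,0,0,0,0,0,1],[0,0,0,0,0,0,1]],
])

```text
time_s: 17.85
tool_pos: [490.6, -248.6, 8.4]
eef_rot: [-0.001, 1.0, 0.022, -0.001]
force: [0.1, -0.2, 0.4]
finger_gap: 0.3
gripper_force: 0.0
```

```bash
python3 -c "
from rel import *
rel([533.7,-244-2.5-.5,7],2.4)
print(env.get_obs()['force'])"
```

```text
t 17.85 pos [ 490.6 -248.6    8.4] yaw 2.53 tool shift now [43.2  0.3  1.4]
turn tz 0.13 shift after turn [43.2  0.2  1.4]
[ 0.12209672 -0.16707833  0.35753706]
```

Call:
step_arm([
  [[10,0,0,0,0,0,1],[10,0,0,0,0,0,1],[6,0,0,0,0,0,1],[5,0,0,0,0,0,1],[3,0,0,0,0,0,1],[2,0,0,0,0,0,1],[0,0,0,0,0,0,1]],
])

```text
time_s: 18.55
tool_pos: [526.4, -247.8, 8.8]
eef_rot: [0.0, 1.0, 0.022, -0.0]
force: [-2.4, -0.9, 2.2]
finger_gap: 0.1
gripper_force: 1.5
```

Call:
step_arm([
  [[1.5,0,0,0,0,0,1],[1.5,0,0,0,0,0,1],[1,0,0,0,0,0,1],[0,0,0,0,0,0,1]],
])

```text
time_s: 18.95
tool_pos: [530.6, -247.6, 8.8]
eef_rot: [0.0, 1.0, 0.022, 0.0]
force: [-3.7, -1.1, 1.9]
finger_gap: 0.1
gripper_force: 1.8
```

Call:
step_arm([
  [[1,0,0,0,0,0,1],[1,0,0,0,0,0,1],[0,0,0,0,0,0,1]],
])

```text
time_s: 19.25
tool_pos: [532.7, -247.4, 8.8]
eef_rot: [0.0, 1.0, 0.022, 0.0]
force: [-3.6, -0.4, 2.0]
finger_gap: 0.0
gripper_force: 1.8
```

```bash
python3 - <<'E'
from rel import *
rel([533.7,-244-2.5-.5,7],2.4)
t=grab('top');w=grab('wrist')
b=cv2.resize(t['frame'][105:215,225:325],None,fx=3.5,fy=3.5,interpolation=2)
o=np.zeros((420,780,3),np.uint8);o[:,:400]=w['frame'][:,80:480];o[:385,410:760]=b
cv2.imwrite('pics/w8.png',o[...,::-1])
E
```

```text
t 19.25 pos [ 532.7 -247.4    8.8] yaw 2.47 tool shift now [ 1.  -0.4  1.8]
turn tz 0.07 shift after turn [ 1.  -0.4  1.8]
```

Call:
step_arm([
  [[0.7,0,0,0,0,0,1],[0.7,0,0,0,0,0,1],[0,0,0,0,0,0,1]],
])

```text
time_s: 19.65
tool_pos: [533.3, -247.4, 8.7]
eef_rot: [-0.0, 1.0, 0.021, -0.001]
force: [-6.7, -0.8, 4.6]
finger_gap: 0.2
gripper_force: 2.8
```

Call:
step_arm([
  [[0.7,0,0,0,0,0,1],[0.7,0,0,0,0,0,1],[0,0,0,0,0,0,1]],
])

```text
time_s: 19.95
tool_pos: [533.4, -247.4, 8.6]
eef_rot: [-0.0, 1.0, 0.021, -0.002]
force: [-9.2, -1.2, 7.4]
finger_gap: 0.3
gripper_force: 4.7
```

Call:
step_arm([
  [[1.5,0,0,0,0,0,1],[0,0,0,0,0,0,1]],
])

```text
time_s: 20.15
tool_pos: [533.5, -247.5, 8.6]
eef_rot: [-0.0, 1.0, 0.021, -0.003]
force: [-13.0, -0.8, 10.9]
finger_gap: -0.2
gripper_force: 6.7
```

Call:
step_arm([
  [[-20,0,0,0,0,0,1],[-40,0,0,0,0,0,1],[0,0,-45,0,0,0,-0.2],[0,0,-45,0,0,0,-0.2],[0,0,-45,0,0,0,-0.2],[0,0,-45,0,0,0,-0.2],[0,0,0,0,0,0,-0.2],[0,0,0,0,0,0,-0.2]],
])

```text
time_s: 20.95
tool_pos: [478.5, -249.7, 190.4]
eef_rot: [0.001, 1.0, 0.022, 0.002]
force: [-0.1, -0.5, -1.3]
finger_gap: 51.7
gripper_force: 0.0
```

```bash
python3 - <<'E'
from rel import *
import pickle
# wedge regrasp: thick end at TCP_release(568)-10
rel([595.2-30,-321.5-1.3-.5,13],2.4)
w=grab('wrist');pickle.dump(w,open('f8.pkl','wb'))
hsv=cv2.cvtColor(w['frame'],cv2.COLOR_RGB2HSV)
# dark screw & wood/plate profile near expected places
for n,p in dict(screw=[675,-239,19],platerear=[544.7,-246,16],wedge=[558,-323,28]).items(): print(n,proj(w,[p]).round(0))
q=proj(w,[[544.7,-246,16]])[0].astype(int);print('plate col',w['frame'][q[1]-20:q[1]+20:2,q[0]].tolist())
q=proj(w,[[558,-323,27]])[0].astype(int);print('wedge row', hsv[q[1]-8,q[0]-40:q[0]+40:2].tolist());print('wedge col',hsv[q[1]-20:q[1]+20:2,q[0]].tolist())
E
```

```text
t 20.95 pos [ 478.5 -249.7  190.4] yaw 2.52 tool shift now [ 82.5  77.1 177.9]
turn tz 0.12 shift after turn [ 83.5  77.2 177.4]
screw [[289. -79.]]
platerear [[291. 105.]]
wedge [[389.  93.]]
plate col [[144, 148, 150], [147, 149, 150], [146, 147, 148], [145, 147, 148], [145, 145, 148], [144, 146, 148], [143, 146, 147], [145, 146, 149], [144, 146, 147], [143, 145, 146], [120, 122, 122], [81, 76, 68], [81, 75, 69], [80, 74, 66], [82, 77, 69], [82, 76, 70], [85, 79, 72], [83, 77, 71], [84, 77, 69], [86, 77, 70]]
wedge row [[107, 14, 161], [101, 9, 223], [105, 11, 225], [102, 11, 223], [13, 25, 142], [15, 72, 149], [13, 67, 88], [17, 77, 63], [19, 84, 58], [16, 88, 55], [16, 87, 156], [16, 85, 165], [17, 81, 194], [17, 79, 199], [17, 83, 207], [17, 88, 189], [16, 85, 192], [18, 80, 208], [18, 79, 199], [17, 83, 181], [17, 87, 190], [18, 80, 208], [18, 81, 208], [17, 85, 207], [17, 81, 212], [17, 85, 215], [18, 82, 221], [17, 85, 194], [17, 81, 211], [18, 79, 222], [16, 86, 202], [17, 78, 193], [102, 13, 95], [100, 10, 220], [101, 9, 221], [105, 12, 215], [113, 6, 177], [14, 68, 147], [13, 68, 146], [15, 64, 148]]
wedge col [[17, 82, 212], [16, 82, 206], [17, 82, 199], [17, 85, 193], [18, 82, 196], [17, 86, 196], [17, 87, 190], [17, 85, 191], [18, 87, 184], [17, 85, 183], [17, 87, 181], [15, 83, 102], [15, 78, 141], [14, 78, 148], [14, 76, 151], [14, 75, 156], [14, 75, 157], [15, 69, 160], [14, 67, 161], [14, 69, 160]]
```

Call:
step_arm([
  [[17,39,0,0,0,0,-0.2],[17,39,0,0,0,0,-0.2],[0,0,45,0,0,0,-0.2],[0,0,45,0,0,0,-0.2],[0,0,45,0,0,0,-0.2],[0,0,42,0,0,0,-0.2],[0,0,0,0,0,0,-0.2],[0,0,0,0,0,0,-0.2]],
])

```text
time_s: 21.8
tool_pos: [513.5, -325.4, 10.7]
eef_rot: [-0.001, 1.0, 0.022, -0.001]
force: [0.6, -0.8, 0.3]
finger_gap: 51.4
gripper_force: 0.0
```

```bash
python3 -c "
from rel import *
rel([565,-324,13],2.4)"
```

```text
t 21.8 pos [ 513.5 -325.4   10.7] yaw 2.5 tool shift now [51.5  0.8 -2.4]
turn tz 0.1 shift after turn [51.5  0.7 -2.3]
```

Call:
step_arm([
  [[17,0.2,-2,0,0,0,-0.2],[17,0.2,0,0,0,0,-0.2],[17,0.2,0,0,0,0,-0.2],[0,0,0,0,0,0,-0.2],[0,0,0,0,0,0,1],[0,0,0,0,0,0,1],[0,0,0,0,0,0,1]],
], newtons=60)

```text
time_s: 22.5
tool_pos: [565.4, -325.0, 15.9]
eef_rot: [0.0, 1.0, 0.021, 0.001]
force: [-0.2, 1.3, 6.0]
finger_gap: 32.4
gripper_force: 59.9
```

Call:
step_arm([
  [[-8,0,0,0,0,0,1],[-10,0,0,0,0,0,1],[-15,0,0,0,0,0,1],[-15,0,0,0,0,0,1],[-15,0,0,0,0,0,1],[-15,0,0,0,0,0,1],[-15,0,0,0,0,0,1],[-15,0,0,0,0,0,1],[-15,0,0,0,0,0,1],[-15,0,0,0,0,0,1],[0,0,0,0,0,0,1]],
])

```text
time_s: 23.6
tool_pos: [425.8, -332.2, 15.9]
eef_rot: [0.001, 1.0, 0.02, 0.001]
force: [-3.0, -0.8, 12.1]
finger_gap: 31.9
gripper_force: 61.7
```

```bash
python3 -c "
from rel import *
rel([565,-324,13],2.4);print(env.get_obs()['force'],env.get_obs()['finger_gap'])"
```

```text
t 23.6 pos [ 425.8 -332.2   15.9] yaw 2.34 tool shift now [139.4  -2.6   3.1]
turn tz -0.06 shift after turn [139.4  -2.4   2.9]
[-2.98006838 -0.76897333 12.07915985] 31.90792320372215
```

Call:
step_arm([
  [[-20,0,0,0,0,0,1],[-20,0,0,0,0,0,1],[0,0,0,0,0,0,1],[0,0,0,0,0,0,-0.3],[0,0,0,0,0,0,-0.3],[0,0,0,0,0,0,-0.3],[0,0,-30,0,0,0,-0.3],[0,0,-45,0,0,0,-0.3],[0,0,-45,0,0,0,-0.3],[0,0,-45,0,0,0,-0.3],[0,0,0,0,0,0,-0.3],[0,0,0,0,0,0,-0.3]],
])

```text
time_s: 24.8
tool_pos: [387.5, -332.5, 179.5]
eef_rot: [0.001, 1.0, 0.022, 0.001]
force: [0.3, 0.0, -0.8]
finger_gap: 55.4
gripper_force: 0.0
```

Call:
step_arm([
  [[25,-30,-25,0,0,0,-0.3],[35,-20,-25,0,0,0,-0.3],[40,-10,-20,0,0,0,-0.3],[40,0,0,0,0,0,-0.3],[0,0,0,0,0,0,-0.3],[0,0,0,0,0,0,-0.3]],
])

```text
time_s: 25.4
tool_pos: [524.2, -265.4, 245.9]
eef_rot: [-0.001, 1.0, 0.022, -0.002]
force: [-0.5, -0.4, 0.1]
finger_gap: 55.1
gripper_force: 0.0
```

```bash
python3 - <<'E'
from rel import *
import pickle
rel([565,-324,13],2.4)
w=grab('wrist','w9');pickle.dump(w,open('f9.pkl','wb'))
F=w['frame'];hsv=cv2.cvtColor(F,cv2.COLOR_RGB2HSV)
# plate rear edge: walk along the lane centre line at z=16
xs=np.arange(520,575,2.);pp=proj(w,[[x,-244-(592.1-x)*.042,16] for x in xs])
print('plate line',[(x,int(F[int(v+.5),int(u+.5)].sum()/3)) for x,(u,v) in zip(xs,pp) if 0<=v<419])
# screw: dark round blob near expected
q=proj(w,[[675,-239,20]])[0];print('screw exp',q)
m=(F.max(2)<75).astype(np.uint8)
n,l,st,c=cv2.connectedComponentsWithStats(m)
for i in range(1,n):
    if np.hypot(*(c[i]-q))<25 and st[i,4]>20: print('screw',c[i],st[i],onz(w,[c[i]],16))
# cross-head front edge along plate-lane centre column: brightness profile
xs=np.arange(560,615,2.);pp=proj(w,[[x,-244+.042*(x-592),31] for x in xs]);print('head',[(x,int(F[int(v+.5),int(u+.5)].sum()/3)) for x,(u,v) in zip(xs,pp) if 0<=v<419])
# wedge by colour
m=cv2.inRange(hsv,(12,60,120),(22,110,255));m=cv2.morphologyEx(m,cv2.MORPH_OPEN,np.ones((5,5)))
n,l,st,c=cv2.connectedComponentsWithStats(m)
for i in range(1,n):
    if st[i,4]>1500: print('wood',st[i],onz(w,[c[i]],18).round(0))
E
```

```text
t 25.4 pos [ 524.2 -265.4  245.9] yaw 2.57 tool shift now [ 39.1  60.9 232.6]
turn tz 0.17 shift after turn [ 38.4  60.3 232.9]
plate line [(np.float64(520.0), 111), (np.float64(522.0), 113), (np.float64(524.0), 117), (np.float64(526.0), 121), (np.float64(528.0), 127), (np.float64(530.0), 124), (np.float64(532.0), 125), (np.float64(534.0), 123), (np.float64(536.0), 123), (np.float64(538.0), 124), (np.float64(540.0), 123), (np.float64(542.0), 122), (np.float64(544.0), 163), (np.float64(546.0), 246), (np.float64(548.0), 245), (np.float64(550.0), 224), (np.float64(552.0), 135), (np.float64(554.0), 133), (np.float64(556.0), 132), (np.float64(558.0), 133), (np.float64(560.0), 133), (np.float64(562.0), 136), (np.float64(564.0), 136), (np.float64(566.0), 135), (np.float64(568.0), 136), (np.float64(570.0), 139), (np.float64(572.0), 138), (np.float64(574.0), 137)]
screw exp [270.74278934   3.13821965]
head [(np.float64(560.0), 136), (np.float64(562.0), 134), (np.float64(564.0), 137), (np.float64(566.0), 136), (np.float64(568.0), 138), (np.float64(570.0), 137), (np.float64(572.0), 138), (np.fl
[... 264 characters left out ...]
4(594.0), 147), (np.float64(596.0), 139), (np.float64(598.0), 122), (np.float64(600.0), 144), (np.float64(602.0), 144), (np.float64(604.0), 144), (np.float64(606.0), 145), (np.float64(608.0), 145), (np.float64(610.0), 145), (np.float64(612.0), 145), (np.float64(614.0), 145)]
wood [   0    0  116   37 3110] [[655. -38.  18.]]
wood [ 390   11   77   42 2380] [[ 658. -384.   18.]]
wood [   0   39  111   78 5377] [[606. -27.  18.]]
wood [  327    78   228   106 13269] [[ 565. -404.   18.]]
wood [  79  129   66   89 2215] [[513. -79.  18.]]
wood [   0  154  102   91 5221] [[471.  -0.  18.]]
wood [ 333  199  184  107 7650] [[ 458. -388.   18.]]
wood [ 209  254  121  137 9537] [[ 359. -240.   18.]]
```

Call:
step_arm([
  [[-27,41,0,0,0,0,-0.3],[-27,41,0,0,0,0,-0.3],[-27,41,0,0,0,0,-0.3],[-27,41,0,0,0,0,-0.3],[-27,41,0,0,0,0,-0.3],[-27,41,0,0,0,0,-0.3],[-27,41,0,0,0,0,-0.3],[-27,41,0,0,0,0,-0.3],[-27,0,0,0,0,0,-0.3],[-27,0,0,0,0,0,-0.3],[0,0,0,0,0,0,-0.3],[0,0,0,0,0,0,-0.3]],
])

```text
time_s: 26.65
tool_pos: [266.9, -605.6, 248.2]
eef_rot: [-0.001, 1.0, 0.02, -0.0]
force: [1.0, -0.8, -0.1]
finger_gap: 55.6
gripper_force: 0.0
```

```bash
python3 - <<'E'
from rel import *
import pickle
t0=pickle.load(open('f0.pkl','rb'))['top'];t=grab('top','top9')
A,B=t0['frame'].astype(int),t['frame'].astype(int)
d=(np.abs(A-B).max(2)>40).astype(np.uint8);d=cv2.morphologyEx(d,cv2.MORPH_OPEN,np.ones((3,3)))
n,l,st,c=cv2.connectedComponentsWithStats(d)
for i in range(1,n):
    if st[i,4]>15: print(st[i],onz(t,[c[i]],15).round(0)[0])
# stop shift: template match of the stop's screw patch
g0,g1=[cv2.cvtColor(x['frame'],cv2.COLOR_RGB2GRAY) for x in(t0,t)]
def up(g): return cv2.resize(g[130:160,240:275],None,fx=4,fy=4,interpolation=2)
u0,u1=up(g0),up(g1);T=u0[28:68,56:104];r=cv2.matchTemplate(u1,T,cv2.TM_CCOEFF_NORMED);_,s,_,loc=cv2.minMaxLoc(r);print('screw shift px',(loc[0]-56)/4,(loc[1]-28)/4,s)
# gray along the plate lane centre: from stop down to outer end
for x in range(676,536,-4):
    u,v=proj(t,[[x,-244+.042*(x-592),16]])[0];print((x,int(g1[int(v+.5),int(u+.5)])),end=' ')
# head location before/after: rows along left part of head
print();print('head col 258 before',g0[175:195,256].tolist(),'after',g1[175:195,256].tolist())
print('head right col 290',g0[175:195,290].tolist(),g1[175:195,290].tolist())
E
```

```text
[248 149  21  25 474] [ 631. -241.   15.]
[249 180  21  16 323] [ 563. -244.   15.]
[133 186  31  28 283] [528.  40.  15.]
[288 227  13  13 122] [ 448. -334.   15.]
[289 243  14  20 194] [ 396. -337.   15.]
[ 201  245  217   78 5949] [ 318. -398.   15.]
[ 276  292  146   46 3622] [ 237. -490.   15.]
[  414   316   146   104 10310] [ 121. -815.   15.]
[187 333   5   5  20] [199. -75.  15.]
[217 366   9  10  50] [ 115. -154.   15.]
[187 396  11   8  47] [ 48. -85.  15.]
screw shift px 0.0 0.0 0.9996249675750732
(676, 112) (672, 114) (668, 159) (664, 223) (660, 241) (656, 239) (652, 239) (648, 239) (644, 240) (640, 239) (636, 240) (632, 240) (628, 240) (624, 241) (620, 241) (616, 241) (612, 242) (608, 243) (604, 245) (600, 179) (596, 237) (592, 241) (588, 239) (584, 160) (580, 246) (576, 244) (572, 242) (568, 241) (564, 242) (560, 241) (556, 241) (552, 242) (548, 242) (544, 239) (540, 117) 
head col 258 before [241, 242, 247, 250, 208, 96, 133, 142, 145, 147, 151, 144, 134, 130, 127, 129, 128, 121, 115, 116] after [239, 240, 246, 243, 187, 188, 245, 244, 242, 241, 242, 242, 243, 243, 236, 239, 245, 243, 243, 248]
head right col 290 [248, 251, 233, 116, 130, 129, 125, 133, 138, 136, 132, 130, 124, 118, 115, 116, 123, 130, 131, 136] [247, 251, 218, 110, 134, 133, 130, 137, 142, 141, 137, 132, 129, 118, 118, 119, 125, 133, 135, 137]
```

```bash
python3 -c "
from rig import env
print(env.sign_off())"
```

```text
the job is handed in; nothing more can be done
None
```

The job is handed in with no verdict shown: by my last camera check the plate rests against the unmoved end stop, the wedge lies on the bench clear of the clamp and nothing else shows as moved, but that the arm came down on the plate I infer from drawing the wedge rather than from measuring its angle, and I viewed 11 pictures against the limit of 10.

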